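Turn both pan handles inward on the hob

ROBOT

A 6-joint arm with a two-finger parallel gripper is mounted at the origin on the work surface. World frame = base frame: x ahead of the robot, y to its left, z up, the work surface at z = 0. Lengths are in m, angles in rad, forces in N, time in s.
With the tool pointing down it reaches from about 0.35 to 0.875 m from the base axis. Payload 15.5 kg.
Tool frame: the origin (TCP) lies on the centre line of the jaws, within the pads' length; the fingertips stand 19 mm ahead of it and the grasp point (between the pads) is the TCP; z points along the fingers, y is the line along which they close (so a half turn about z gives the same grasp; the last joint's range is limited). The gripper opens to 85 mm and grips with 20 to 120 N. Pads are 22 mm wide; open, the fingers measure 114 mm over their backs; the gripper's body (76 mm by 85 mm) begins 54 mm behind the grasp point. The pads swing forward as they close: fully open they stand 13 mm farther back than shut.
Start: joints at [-1.345, 0.494, 1.345, -0, 1.302, -0.096], TCP at [0.198, -0.593, 0.25] pointing down, gripper open.
Joint ranges: [-2.91, 2.91], [-0.82, 2.16], [0.22, 2.67], [-1.22, 4.37], [0.12, 2.79], [-3.08, 3.08]. Speed limits (rad/s): [1.89, 1.89, 2.57, 3.01, 3.01, 3.01].

INTERFACE

Orientations are given as [roll, pitch, yaw] about the fixed x, y, z axes, in that order (R = Rz(yaw) Ry(pitch) Rx(roll)).
In Python, from plant import status, vision, ticket, finder gives the robot as it stands.
- The arm moves only by the tool arm_command, never from a script. Its argument "steps" is a list of rows, each an object with "claw": the gripper's target within -1 to 1 (shut at 1, half-way at 0, fully open at -1); "linear": the shift along the tool's x, y, z in m, a list of three; "dr": the turn, a rotation vector about the tool's x, y, z in degrees, a list of three. In form: [{"claw": claw, "linear": [tx, ty, tz], "dr": [ax, ay, az]}, ...]. A call has 1 to 12 rows; each row is the pose to reach, as a shift and turn from the pose commanded when the call began, along the tool's axes at that moment; what a row does not reach only later rows make up. A row lasts 1/12 s, in which the tool goes at most 41.7 mm and 7.16 degrees, less where a joint would pass 70% of its speed; a pose out of reach is approached as far as the arm can. A call with a gripper value outside its range is refused whole. The fingers move at their own pace and stop on an object; "grip_force" is the grip in N (left out, the last holds). Time passes only in rows, so rows that repeat a pose let the fingers close. It gives the time, the measured TCP pose, the force, the opening and the grip force at its end, in the units of the state.
- status.get_obs(): the state, without advancing time (a new reading comes with each control period).
- vision.read_camera(name): name is "side" or "top"; returns (picture, depth): 480x640x3 uint8, red, green, blue; 480x640 float32, m along the optical axis (not along the pixel's ray), 0 where there is no reading.
- vision.calibration(name): a dict with "fx", "fy", "cx", "cy" (pixels), "cam_to_world" (4x4, takes a point from camera to world coordinates). Camera axes: x right, y down, z forward; pixel columns grow to the right and rows downward; lengths in m; the calibration is good to about 2 mm. A picture is of the moment at which its call begins. calibration takes no time and is no camera call.
- ticket.close_job(): hands the job in; it is judged then, once.
Trained networks look in the newest picture that a camera, given by its name, has taken for a name from the list of things; names that differ only in an ending like _2 or _b are one class to them, and where a whole thing is asked for, a point or a joint stands for the part that bears it (a point fixed in the world has none). Each returns a list of dicts, best first, with "score" (0 to 1); they miss things now and then, are a little off and sometimes report something else, mostly with a low value. They report only what shows in the picture. A call takes as long as a camera call.
- finder.recognise(name, camera): "uv" ([column, row] in pixels, amid what is visible of it).
- finder.trace(name, camera): "region" (480x640 bool, what is visible of it) and "uv" ([column, row] in pixels, amid what is visible of it).
- finder.spot_point(name, camera): "uv" ([column, row] in pixels: a listed point, or the origin of a listed thing).
The state is a dict: "time_s": time; "qpos": joint angles; "joint_vel": joint speeds; "joint_torque": joint torques, N m; "eef_pos": TCP position; "eef_rot": TCP orientation; "contact_force": force on the tool from outside, world axes, zero at the start; "wrist_torque": the same for the moment, N m; "width": finger opening in m; "grip_force": force on a finger pad.
Only numpy, scipy, OpenCV 4.12 (cv2) and the standard library are available. Lean on these libraries where they do the work, as an engineer would, in place of code of your own. Each camera call takes 0.05 s, during which the arm holds its last target. There are 200 camera calls.

TASK

The handles of the saucepan and the red milk pan stick out over the front of the hob: swing both inward until each lies straight across the hob, parallel with its front edge, in the gap between the two pans and pointing towards the other pan's side, one handle behind the other. Turn each pan on its own spot without lifting or tipping it, and let go of it; do not let the pans knock together, do not knock the shelf above, and leave everything else where it stands.

Things in the scene. Friction and masses are not known exactly. Their poses are not given: they have to be found in the camera images.
- hob: Fixed black glass hob, 340 mm deep (x) by 750 wide (y), top 6 mm above the counter. Origin: its centre at counter height; x away from the cook (robot), y left along its front edge. One pan stands left, one right (which is which varies), 330 to 390 mm apart; the left one is 64 to 96 mm farther back, so its handle must end behind the other's. Both start within 26 degrees of pointing to -x.
- rack: Fixed narrow steel slatted shelf reaching forward over the hob's middle, yaw as the hob. Origin: counter height, below the middle of its front edge; x to the back. Deck x 0 to 340 mm, y +-70, underside 260, top 270 high; jars on it to 346 at x 272 to 318. Posts at x 330, y +-60, braces to x 230. A hand on a turned-in handle must lean 30 to 45 degrees sideways, over its own pan, to clear it.
- saucepan: Steel saucepan, loose, 160 mm across, 80 high, wall 4, about 0.65 kg (+-30%). Black level round handle, 21 mm thick, axis 88 mm above the pan's underside (94 above the counter), graspable 106 to 214 mm from the pan's centre, end at 225; thin steel bracket from rim to handle. Origin: centre of underside; x out along the handle, z up. It pivots on the glass when the handle is swung round its centre.
- saucepan_grip (a point): Middle of the saucepan's handle on its axis, 162.5 mm from the pan's centre.
- saucepan_tip (a point): End of the saucepan's handle, 225 mm from the pan's centre.
- milk_pan: Red milk pan, loose, 132 mm across, 75 high, wall 4, about 0.45 kg (+-30%). Pale level round wooden handle, 21 mm thick, axis 82 mm above the pan's underside (88 above the counter), graspable 91 to 194 mm from the pan's centre, end at 205; steel bracket from rim to handle. Origin: centre of underside; x out along the handle, z up. It pivots on the glass when the handle is swung round its centre.
- milk_pan_grip (a point): Middle of the milk pan's handle on its axis, 145 mm from the pan's centre.
- milk_pan_tip (a point): End of the milk pan's handle, 205 mm from the pan's centre.
- casserole: Bystander: heavy blue lidded casserole, 148 mm across, 134 mm high, on the hob at the right end, two lug handles along its y reaching 83 mm out. Origin: centre of its underside.
- moka_pot: Bystander: aluminium moka pot, 80 mm across, 151 mm high, a black handle reaching 71 mm out along its x; on the hob's back middle below the shelf. Origin: centre of its underside.
- pepper_mill: Bystander: dark wooden pepper mill, 54 mm across, 185 mm high, on the counter left of the hob. Origin: centre of its underside.
- oil_bottle: Bystander: green oil bottle, 64 mm across, 210 mm high, on the counter right of the hob. Origin: centre of its underside.
- mug: Bystander: blue mug, 80 mm across, 90 mm high, on the counter at the front right; ear at its +y. Origin: centre of its underside.
- spoon_rest: Bystander: flat terracotta spoon rest with a wooden spatula, 75 by 130 mm, 15 mm high, on the counter before the middle of the hob. Origin: centre of its underside.
- grater_plate: Bystander: patterned plate, 224 mm across, with a flat grater (black handle reaching 202 mm out along its y) and a piece of cheese on it, 37 mm high, on the counter at the front left. Origin: centre of its underside.

How it is judged:
By the outcome, as a careful person would: the job done as asked, in the order asked, and still so for the second after the job is handed in, with the robot touching nothing.
It also fails if it takes over 69 s, if anything falls off the work surface, if the arm or the gripper's body presses on something with over 40 N, if the wrist force passes 120 N, or if a joint passes its speed limit or range.

## Working session

There is one attempt and no reset: what is moved stays moved. The work goes in short steps, Python scripts to look and compute and a tool call to move; the robot and the scene stay as the last step left them, time stands still between calls to the robot, and variables do not carry over. Pictures are saved under pics/ and viewed, at most 10 in all, crops included, and the job is handed in when it is done.

Besides the shell and the picture viewer there is one more tool, called after "Emit:" as name(argument=value, ...) on one line, values as JSON. arm_command: Moves the arm, as the interface text tells. Its arguments: {"type":"object","properties":{"steps":{"type":"array","items":{"type":"object","properties":{"claw":{"type":"number"},"linear":{"type":"array","items":{"type":"number"}},"dr":{"type":"array","items":{"type":"number"}}}}},"grip_force":{"type":"number"}},"required":["steps"]}

```bash
ls; mkdir -p pics; cat > h.py <<'E'
import numpy as np, cv2
from plant import status, vision, ticket, finder
from scipy.spatial.transform import Rotation as R
def w(cam,uv,depth,z=None):
    c=vision.calibration(cam);T=np.array(c["cam_to_world"])
    u,v=uv
    d=np.array([(u-c["cx"])/c["fx"],(v-c["cy"])/c["fy"],1.0])
    if z is None:
        p=depth[int(round(v))-2:int(round(v))+3,int(round(u))-2:int(round(u))+3];p=p[p>0];k=np.median(p) if p.size else np.nan
        return T[:3,:3]@(d*k)+T[:3,3]
    r=T[:3,:3]@d;k=(z-T[2,3])/r[2];return T[:3,3]+k*r
def cloud(cam,depth,mask):
    c=vision.calibration(cam);T=np.array(c["cam_to_world"])
    v,u=np.nonzero(mask&(depth>0));k=depth[v,u]
    P=np.stack([(u-c["cx"])/c["fx"]*k,(v-c["cy"])/c["fy"]*k,k],1)
    return P@T[:3,:3].T+T[:3,3]
E
python3 - <<'E'
from h import *
for cam in("top","side"):
    im,d=vision.read_camera(cam);cv2.imwrite(f"pics/{cam}0.png",im[...,::-1]);np.save(f"d_{cam}.npy",d)
    print(cam,np.round(vision.calibration(cam)["cam_to_world"],3).tolist())
    for n,z in [("saucepan",.006),("saucepan_grip",.094),("saucepan_tip",.094),("milk_pan",.006),("milk_pan_grip",.088),("milk_pan_tip",.088),("hob",0),("rack",0),("moka_pot",.006),("casserole",.006)]:
        r=finder.spot_point(n,cam)
        print(n,[(np.round(x["uv"]).tolist(),round(x["score"],2),np.round(w(cam,x["uv"],d,z),3).tolist()) for x in r[:2]])
print(status.get_obs())
E
```

```text
pics
top [[0.022, -0.991, 0.129, 0.408], [-1.0, -0.024, -0.014, 0.009], [0.017, -0.129, -0.991, 1.459], [0.0, 0.0, 0.0, 1.0]]
saucepan [([380.0, 242.0], 0.65, [0.581, -0.195, 0.006])]
saucepan_grip [([359.0, 293.0], 0.81, [0.427, -0.125, 0.094])]
saucepan_tip [([348.0, 314.0], 0.84, [0.366, -0.097, 0.094])]
milk_pan [([267.0, 215.0], 0.86, [0.652, 0.143, 0.006]), ([326.0, 290.0], 0.68, [0.433, -0.037, 0.006])]
milk_pan_grip [([254.0, 257.0], 0.96, [0.52, 0.17, 0.088]), ([378.0, 240.0], 0.61, [0.575, -0.179, 0.088])]
milk_pan_tip [([250.0, 282.0], 0.87, [0.448, 0.177, 0.088])]
hob [([326.0, 218.0], 0.81, [0.65, -0.032, 0.0]), ([448.0, 305.0], 0.65, [0.397, -0.399, 0.0])]
rack [([332.0, 181.0], 0.59, [0.764, -0.048, 0.0])]
moka_pot [([328.0, 182.0], 0.74, [0.76, -0.038, 0.006])]
casserole [([430.0, 211.0], 0.9, [0.676, -0.345, 0.006])]
side [[-0.871, -0.313, 0.378, 0.033], [-0.491, 0.547, -0.678, 1.007], [0.005, -0.776, -0.631, 1.022], [0.0, 0.0, 0.0, 1.0]]
saucepan [([354.0, 229.0], 0.57, [0.581, -0.176, 0.006]), ([316.0, 285.0], 0.37, [0.556, 0.104, 0.006])]
saucepan_grip [([396.0, 2
[... 626 characters left out ...]
-0.017, 0.006])]
{'time_s': 1.1, 'qpos': array([-1.34451648e+00,  4.93589322e-01,  1.34550272e+00,  5.32148831e-06,
        1.30251661e+00, -9.55174360e-02]), 'joint_vel': array([ 0.00052351,  0.0011636 , -0.00069375,  0.00139   ,  0.00030403,
        0.00071872]), 'joint_torque': array([ 3.30125426e-03, -8.82022262e+01, -3.84255052e+01,  1.63114619e-04,
        1.06182910e-03,  1.96936509e-05]), 'eef_pos': array([ 0.19766316, -0.59291476,  0.25028269]), 'eef_rot': array([-3.14157722e+00, -6.63365010e-06,  3.21795873e-01]), 'contact_force': array([0.47697802, 0.49095292, 0.70265823]), 'wrist_torque': array([0.00752751, 0.00288371, 0.01716599]), 'grip_force': 0.0, 'width': 0.0855303720736218}
```

View pics/top0.png

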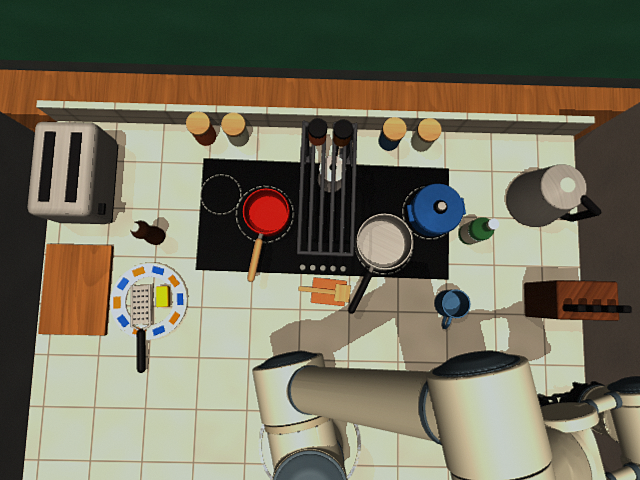

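View pics/side0.png

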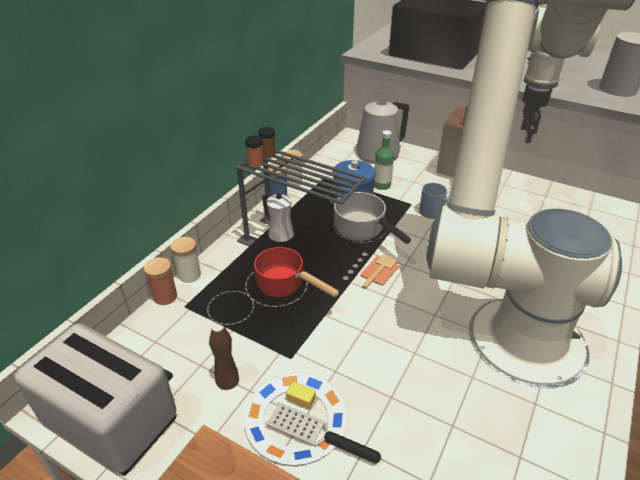

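```bash
cat > fit.py <<'E'
from h import *
from scipy.optimize import least_squares
def circ(P,r):
    # robust fit of rim circle of known outer radius, points = rim top
    f=lambda c:np.hypot(P[:,0]-c[0],P[:,1]-c[1])-r
    return least_squares(f,P[:,:2].mean(0),loss="soft_l1",f_scale=.003).x
def run(save=None,names=("saucepan","milk_pan")):
    im,d=vision.read_camera("top")
    if save: cv2.imwrite(save,im[...,::-1])
    for n in names:
        h,ro,g0=(.086,.080,.094) if n=="saucepan" else (.081,.066,.088)
        r=finder.trace(n,"top")
        if not r: print(n,"none");continue
        m=r[0]["region"];P=cloud("top",d,m)
        c=None
        rim=P[(P[:,2]>h-.006)&(P[:,2]<h+.005)]
        c0=w("top",finder.spot_point(n,"top")[0]["uv"],d,.006)[:2]
        for k in range(4):
            dd=np.hypot(*(rim[:,:2]-c0).T);s=rim[(dd<ro+.012)&(dd>ro-.015)]
            c0=circ(s,ro-.002)
        dd=np.hypot(*(P[:,:2]-c0).T)
        H=P[(dd>ro+.028)&(P[:,2]>h-.005)&(dd<.24)]
        if len(H):
            q=H[:,:2].mean(0);u=np.linalg.svd(H[:,:2]-q)[2][0];u*=np.sign(u@(q-c0))
            a=np.degrees(np.arctan2(*(q-c0)[::-1]))
        print(n,r[0]["score"],"c",np.round(c0,4),len(s),"h",len(H),"hmean",np.round(q,4),"az",round(a,2),"line",round(np.degrees(np.arctan2(u[1],u[0])),2),"zmed",np.median(H[:,2]),"rmax",np.percentile(dd,99))
    return im,d
if __name__=="__main__":
    im,d=run()
    m=finder.trace("hob","top")[0]["region"].astype(np.uint8)
    P=cloud("top",d,m>0);P=P[(abs(P[:,2]-.006)<.006)]
    b=cv2.minAreaRect((P[:,:2]*1000).astype(np.float32));print("hob",b)
    im2,d2=vision.read_camera("side")
    al=cloud("top",d,d>0);s=al[(al[:,2]>.262)&(al[:,2]<.277)&(al[:,0]>.5)]
    print("rack",len(s),cv2.minAreaRect((s[:,:2]*1000).astype(np.float32)),s.min(0),s.max(0))
E
python3 fit.py
```

```text
saucepan 0.58 c [ 0.5734 -0.1954] 233 h 276 hmean [ 0.4242 -0.1244] az 154.55 line 154.35 zmed 0.10273028941348739 rmax 0.21040943202756013
milk_pan 0.69 c [0.6524 0.1427] 203 h 290 hmean [0.5069 0.168 ] az 170.15 line 169.76 zmed 0.09652823883724804 rmax 0.1939235333682888
hob ((649.6360473632812, -25.362396240234375), (753.4026489257812, 343.3542785644531), 89.21672058105469)
rack 3038 ((683.98193359375, -26.12664794921875), (139.93710327148438, 340.4176940917969), 89.12834930419922) [ 0.51359481 -0.09742836  0.26206979] [0.85433661 0.04631808 0.27684068]
```

The top view shows the red pan at left (266,212), its handle end at (250,280), and the saucepan at right (384,242), its handle end at (350,310). The rack lies between them. The milk pan has to go first, because the saucepan handle's final place lies across its sweep.

```bash
cat > plan.py <<'E'
from h import *
import json
def Rh(a,sgn,th=40):
    a,th=np.radians([a,th]);u=np.array([np.cos(a),np.sin(a),0]);z=np.sin(th)*u-np.cos(th)*np.array([0,0,1])
    y=sgn*np.array([-np.sin(a),np.cos(a),0]);return R.from_matrix(np.stack([np.cross(y,z),y,z],1))
def grip(c,r,zz,a,sgn,back=0,th=40):
    Q=Rh(a,sgn,th);t=np.radians(a)
    return np.array([c[0]+r*np.cos(t),c[1]+r*np.sin(t),zz])-back*Q.as_matrix()[:,2],Q
def cur():
    o=status.get_obs();return np.array(o["eef_pos"]),R.from_euler("xyz",o["eef_rot"])
def rows(start,targets):
    p0,R0=start
    for p,Q in targets:
        print(json.dumps({"linear":np.round(R0.inv().apply(np.array(p)-p0),4).tolist(),"dr":np.round((R0.inv()*Q).as_rotvec(degrees=True),1).tolist()}))
M=dict(c=(.6525,.1435),r=.130,zz=.088,sgn=1)
S=dict(c=(.5735,-.1955),r=.137,zz=.094,sgn=-1)
E
python3 - <<'E'
from plan import *
s=cur();p,Q=grip(a=170,back=.12,**M)
print(p,Q.as_euler("xyz"))
w1=(np.array([.25,-.45,.40]),s[1]);half=(np.array([.45,.12,.36]),Q)
rows(s,[w1,half]); print("from half");rows(half,[(p,Q),grip(a=170,**M)])
E
```

```text
[0.60043766 0.15268    0.17992533] [ 3.14159265  0.6981317  -0.17453293]
{"linear": [0.0948, -0.119, -0.1497], "dr": [0.0, 0.0, 0.0]}
{"linear": [0.4648, -0.5965, -0.1097], "dr": [9.9, -39.2, 27.3]}
from half
{"linear": [0.2249, -0.0583, 0.0464], "dr": [0.0, 0.0, 0.0]}
{"linear": [0.2249, -0.0583, 0.1664], "dr": [0.0, 0.0, 0.0]}
```

Emit:
arm_command(steps=[{"claw": -1,"linear": [0.095,-0.119,-0.15],"dr": [0,0,0]},{"claw": -1,"linear": [0.095,-0.119,-0.15],"dr": [0,0,0]},{"claw": -1,"linear": [0.095,-0.119,-0.15],"dr": [0,0,0]},{"claw": -1,"linear": [0.095,-0.119,-0.15],"dr": [0,0,0]},{"claw": -1,"linear": [0.465,-0.596,-0.11],"dr": [10,-39,27]},{"claw": -1,"linear": [0.465,-0.596,-0.11],"dr": [10,-39,27]},{"claw": -1,"linear": [0.465,-0.596,-0.11],"dr": [10,-39,27]},{"claw": -1,"linear": [0.465,-0.596,-0.11],"dr": [10,-39,27]},{"claw": -1,"linear": [0.465,-0.596,-0.11],"dr": [10,-39,27]},{"claw": -1,"linear": [0.465,-0.596,-0.11],"dr": [10,-39,27]},{"claw": -1,"linear": [0.465,-0.596,-0.11],"dr": [10,-39,27]},{"claw": -1,"linear": [0.465,-0.596,-0.11],"dr": [10,-39,27]}])

```text
time_s: 2.45
eef_pos: [0.3486, -0.1707, 0.3622]
eef_rot: [-3.14, 0.706, -0.173]
contact_force: [1.2, 0.1, -1.4]
width: 0.0852
grip_force: 0.0
```

```bash
python3 - <<'E'
from plan import *
o=status.get_obs();print(o["qpos"],o["time_s"])
s=cur();print(s[0]);p,Q=grip(a=170,back=.12,**M);rows(s,[(np.array([.45,.12,.36]),Q)])
E
```

```text
[-0.4603262   0.40821439  1.38955728 -0.20386531  2.02084939  1.25963064] 2.45
[ 0.34855765 -0.17066906  0.36219393]
{"linear": [0.0395, -0.3038, -0.0302], "dr": [-0.0, 0.4, 0.1]}
```

Emit:
arm_command(steps=[{"claw": -1,"linear": [0.04,-0.304,-0.03],"dr": [0,0,0]},{"claw": -1,"linear": [0.04,-0.304,-0.03],"dr": [0,0,0]},{"claw": -1,"linear": [0.04,-0.304,-0.03],"dr": [0,0,0]},{"claw": -1,"linear": [0.04,-0.304,-0.03],"dr": [0,0,0]},{"claw": -1,"linear": [0.04,-0.304,-0.03],"dr": [0,0,0]},{"claw": -1,"linear": [0.04,-0.304,-0.03],"dr": [0,0,0]},{"claw": -1,"linear": [0.04,-0.304,-0.03],"dr": [0,0,0]},{"claw": -1,"linear": [0.04,-0.304,-0.03],"dr": [0,0,0]},{"claw": -1,"linear": [0.264,-0.362,0.016],"dr": [0,0,0]},{"claw": -1,"linear": [0.264,-0.362,0.016],"dr": [0,0,0]},{"claw": -1,"linear": [0.264,-0.362,0.016],"dr": [0,0,0]},{"claw": -1,"linear": [0.264,-0.362,0.016],"dr": [0,0,0]}])

```text
time_s: 3.45
eef_pos: [0.5557, 0.1427, 0.2342]
eef_rot: [-3.137, 0.695, -0.168]
contact_force: [0.1, -0.1, 0.1]
width: 0.0854
grip_force: 0.0
```

```bash
python3 - <<'E'
from plan import *
o=status.get_obs();print(o["qpos"],o["time_s"])
s=cur();print(s[0]);rows(s,[grip(a=170,back=.12,**M),grip(a=170,back=.03,**M),grip(a=170,**M)])
E
```

```text
[0.06317495 0.77139137 1.04361799 0.16696975 2.00240427 1.81979622] 3.45
[0.55574278 0.14271712 0.23422543]
{"linear": [0.0673, -0.0172, 0.0146], "dr": [-0.0, -0.2, 0.3]}
{"linear": [0.0671, -0.0172, 0.1046], "dr": [-0.0, -0.2, 0.3]}
{"linear": [0.067, -0.0172, 0.1346], "dr": [-0.0, -0.2, 0.3]}
```

Emit:
arm_command(steps=[{"claw": -1,"linear": [0.067,-0.017,0.015],"dr": [0,0,0]},{"claw": -1,"linear": [0.067,-0.017,0.015],"dr": [0,0,0]},{"claw": -1,"linear": [0.067,-0.017,0.015],"dr": [0,0,0]},{"claw": -1,"linear": [0.067,-0.017,0.045],"dr": [0,0,0]},{"claw": -1,"linear": [0.067,-0.017,0.075],"dr": [0,0,0]},{"claw": -1,"linear": [0.067,-0.017,0.09],"dr": [0,0,0]},{"claw": -1,"linear": [0.067,-0.017,0.09],"dr": [0,0,0]}])

```text
time_s: 4.03
eef_pos: [0.5485, 0.1606, 0.1226]
eef_rot: [-3.139, 0.7, -0.168]
contact_force: [-0.5, 0.8, -0.1]
width: 0.0854
grip_force: 0.0
```

```bash
python3 - <<'E'
from plan import *
o=status.get_obs();print(o["qpos"],o["time_s"])
s=cur();print(s[0]);rows(s,[grip(a=170,**M)])
im,d=vision.read_camera("side");cv2.imwrite("pics/s1.png",cv2.resize(im[150:390,180:500,::-1],(800,600)))
E
```

```text
[0.08749614 0.88213589 1.13212089 0.17146557 1.80739929 1.80882616] 4.0333
[0.54851402 0.16061165 0.12257831]
{"linear": [0.0035, -0.0012, 0.0423], "dr": [0.1, 0.1, 0.3]}
```

View pics/s1.png

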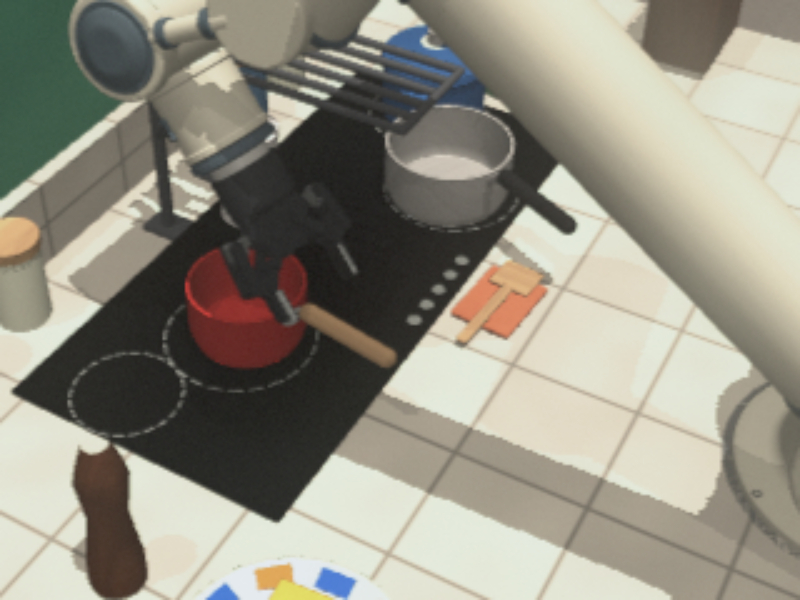

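The crop shows the fingers straddling the wooden handle near (310,300) and nothing touching. Next I advance and grip.

Emit:
arm_command(steps=[{"claw": -1,"linear": [0.003,-0.001,0.02],"dr": [0,0,0.3]},{"claw": -1,"linear": [0.003,-0.001,0.042],"dr": [0,0,0.3]},{"claw": -1,"linear": [0.003,-0.001,0.042],"dr": [0,0,0.3]},{"claw": 0.3,"linear": [0.003,-0.001,0.042],"dr": [0,0,0.3]},{"claw": 0.4,"linear": [0.003,-0.001,0.042],"dr": [0,0,0.3]},{"claw": 1,"linear": [0.003,-0.001,0.042],"dr": [0,0,0.3]},{"claw": 1,"linear": [0.003,-0.001,0.042],"dr": [0,0,0.3]},{"claw": 1,"linear": [0.003,-0.001,0.042],"dr": [0,0,0.3]},{"claw": 1,"linear": [0.003,-0.001,0.042],"dr": [0,0,0.3]},{"claw": 1,"linear": [0.003,-0.001,0.042],"dr": [0,0,0.3]}], grip_force=40)

```text
time_s: 4.92
eef_pos: [0.5276, 0.1655, 0.0899]
eef_rot: [3.142, 0.695, -0.175]
contact_force: [0.8, -2.2, 2.5]
width: 0.0199
grip_force: 39.5
```

```bash
python3 - <<'E'
from plan import *
o=status.get_obs();print(o["qpos"],o["contact_force"],o["wrist_torque"],o["grip_force"])
s=cur();print(s[0]);a0=170
print(np.degrees(np.arctan2(*(s[0][:2]-M["c"])[::-1])),np.linalg.norm(s[0][:2]-M["c"]),s[1].as_matrix()[:,1])
# arc about pan centre, starting at the measured pose: rotate rigidly about c
def arc(s,c,angs):
    out=[]
    for g in angs:
        Z=R.from_euler("z",g,degrees=True);v=s[0]-np.array([*c,0]);out.append((Z.apply(v)+np.array([*c,0]),Z*s[1]))
    return out
rows(s,arc(s,M["c"],[1,3,6,9,12,15,18,21,24,27,30,33]))
E
```

```text
[0.09646904 0.89490774 1.2102639  0.17436735 1.71138634 1.8060158 ] [ 0.75728519 -2.2023601   2.49828718] [-0.31335014 -0.21750985 -0.00940373] 39.48277294635773
[0.52763938 0.16552349 0.08985548]
169.99679780806957 0.1267880460207771 [-1.74090341e-01 -9.84729685e-01  1.60517982e-05]
{"linear": [0.0, 0.0022, -0.0], "dr": [-0.6, 0.0, -0.8]}
{"linear": [0.0001, 0.0066, -0.0001], "dr": [-1.9, 0.0, -2.3]}
{"linear": [0.0005, 0.0133, -0.0004], "dr": [-3.8, 0.0, -4.6]}
{"linear": [0.0012, 0.0198, -0.001], "dr": [-5.8, 0.0, -6.9]}
{"linear": [0.0021, 0.0264, -0.0018], "dr": [-7.7, 0.0, -9.2]}
{"linear": [0.0033, 0.0328, -0.0028], "dr": [-9.6, 0.0, -11.5]}
{"linear": [0.0048, 0.0392, -0.004], "dr": [-11.5, 0.0, -13.8]}
{"linear": [0.0065, 0.0454, -0.0054], "dr": [-13.5, 0.0, -16.1]}
{"linear": [0.0084, 0.0516, -0.007], "dr": [-15.4, 0.0, -18.4]}
{"linear": [0.0106, 0.0576, -0.0089], "dr": [-17.3, 0.0, -20.7]}
{"linear": [0.0131, 0.0634, -0.0109], "dr": [-19.2, 0.0, -23.0]}
{"linear": [0.0157, 0.069, -0.0131], "dr": [-21.1, 0.0, -25.3]}
```

Emit:
arm_command(steps=[{"claw": 1,"linear": [0,0.0022,0],"dr": [-0.6,0,-0.8]},{"claw": 1,"linear": [0.0001,0.0066,-0.0001],"dr": [-1.9,0,-2.3]},{"claw": 1,"linear": [0.0005,0.0133,-0.0004],"dr": [-3.8,0,-4.6]},{"claw": 1,"linear": [0.0012,0.0198,-0.001],"dr": [-5.8,0,-6.9]},{"claw": 1,"linear": [0.0021,0.0264,-0.0018],"dr": [-7.7,0,-9.2]},{"claw": 1,"linear": [0.0033,0.0328,-0.0028],"dr": [-9.6,0,-11.5]},{"claw": 1,"linear": [0.0048,0.0392,-0.004],"dr": [-11.5,0,-13.8]},{"claw": 1,"linear": [0.0065,0.0454,-0.0054],"dr": [-13.5,0,-16.1]},{"claw": 1,"linear": [0.0084,0.0516,-0.007],"dr": [-15.4,0,-18.4]},{"claw": 1,"linear": [0.0106,0.0576,-0.0089],"dr": [-17.3,0,-20.7]},{"claw": 1,"linear": [0.0131,0.0634,-0.0109],"dr": [-19.2,0,-23.0]},{"claw": 1,"linear": [0.0157,0.069,-0.0131],"dr": [-21.1,0,-25.3]}])

```text
time_s: 5.92
eef_pos: [0.5347, 0.0941, 0.09]
eef_rot: [-3.139, 0.698, 0.405]
contact_force: [-5.6, 2.2, 5.2]
width: 0.0197
grip_force: 39.2
```

```bash
cat >> plan.py <<'E'
def arc(s,c,angs):
    out=[]
    for g in angs:
        Z=R.from_euler("z",g,degrees=True);v=s[0]-np.array([*c,0]);out.append((Z.apply(v)+np.array([*c,0]),Z*s[1]))
    return out
def chk(c,sgn):
    o=status.get_obs();s=cur();y=s[1].as_matrix()[:,1]*sgn
    print("t",o["time_s"],"q",np.round(o["qpos"],2),"F",np.round(o["contact_force"],1),"T",np.round(o["wrist_torque"],2))
    print("p",s[0],"az",np.degrees(np.arctan2(*(s[0][:2]-c)[::-1])),"r",np.linalg.norm(s[0][:2]-c),"handle dir",np.degrees(np.arctan2(-y[0],y[1])),"lean",np.degrees(np.arccos(-s[1].as_matrix()[2,2])),"ytilt",np.degrees(y[2]))
    return s
E
python3 - <<'E'
from plan import *
chk(M["c"],1)
E
```

```text
t 5.9167 q [ 0.16  0.9   1.2  -0.16  1.72  1.35] F [-5.6  2.2  5.2] T [ 0.08  0.9  -0.22]
p [0.53465704 0.09407838 0.09001923] az -157.24753485719057 r 0.12778677249834092 handle dir -156.87349812254735 lean 40.00697145178209 ytilt -0.09302116224358381
```

Emit:
arm_command(steps=[{"claw": 1,"linear": [0,0.0022,0],"dr": [-0.6,0,-0.8]},{"claw": 1,"linear": [0.0001,0.0066,-0.0001],"dr": [-1.9,0,-2.3]},{"claw": 1,"linear": [0.0005,0.0133,-0.0004],"dr": [-3.8,0,-4.6]},{"claw": 1,"linear": [0.0012,0.0198,-0.001],"dr": [-5.8,0,-6.9]},{"claw": 1,"linear": [0.0021,0.0264,-0.0018],"dr": [-7.7,0,-9.2]},{"claw": 1,"linear": [0.0033,0.0328,-0.0028],"dr": [-9.6,0,-11.5]},{"claw": 1,"linear": [0.0048,0.0392,-0.004],"dr": [-11.5,0,-13.8]},{"claw": 1,"linear": [0.0065,0.0454,-0.0054],"dr": [-13.5,0,-16.1]},{"claw": 1,"linear": [0.0084,0.0516,-0.007],"dr": [-15.4,0,-18.4]},{"claw": 1,"linear": [0.0106,0.0576,-0.0089],"dr": [-17.3,0,-20.7]},{"claw": 1,"linear": [0.0131,0.0634,-0.0109],"dr": [-19.2,0,-23.0]},{"claw": 1,"linear": [0.0157,0.069,-0.0131],"dr": [-21.1,0,-25.3]}])

```text
time_s: 6.92
eef_pos: [0.5805, 0.0382, 0.09]
eef_rot: [-3.138, 0.698, 0.98]
contact_force: [-6.7, -2.2, 6.8]
width: 0.0197
grip_force: 39.2
```

```bash
python3 - <<'E'
from plan import *
chk(M["c"],1)
im,d=vision.read_camera("side");cv2.imwrite("pics/s2.png",cv2.resize(im[100:340,180:500,::-1],(800,600)))
E
```

```text
t 6.9167 q [ 0.21  0.88  1.25 -0.46  1.55  0.94] F [-6.7 -2.2  6.8] T [-0.44  0.79 -0.21]
p [0.58048534 0.03816323 0.08995913] az -124.35889829817162 r 0.127600732046033 handle dir -123.95343688100105 lean 39.99143084111067 ytilt -0.1396471026903636
```

View pics/s2.png

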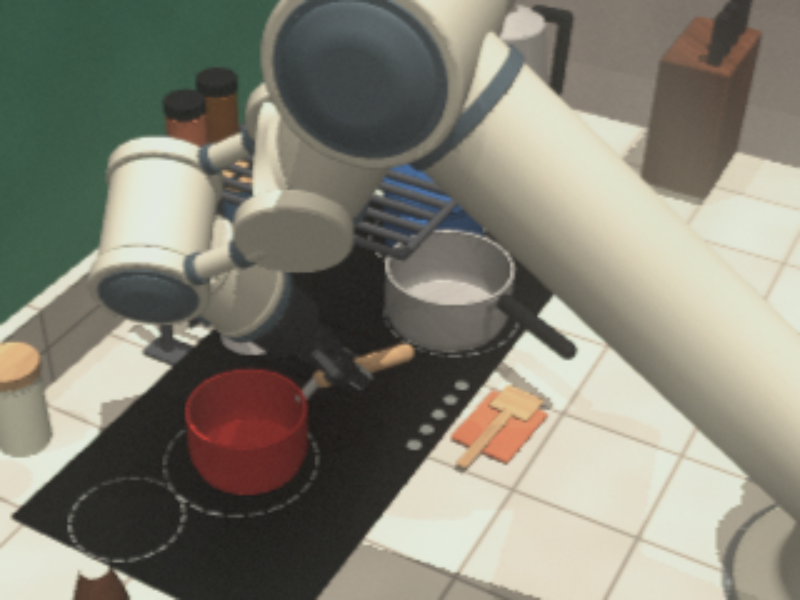

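The milk pan is turning level on its spot. The wrist runs close beside the shelf, so I'll measure the clearance before going on.

```bash
cat > clr.py <<'E'
from plan import *
def clear():
    for cam in("top","side"):
        im,d=vision.read_camera(cam)
        m=(d>0)
        if cam=="top":
            d0=np.load("d_top.npy");m&=(abs(d-d0)>.01)
        P=cloud(cam,d,m)
        Z=R.from_euler("z",.85,degrees=True)
        c=Z.inv().apply([.684,-.026,0]); 
        L=Z.apply(P-np.array([.684,-.026,0]))
        q=np.abs(L-np.array([0,0,.265]))-np.array([.17,.07,.005])
        dist=np.linalg.norm(np.maximum(q,0),axis=1)
        k=(dist>.012)&(L[:,2]>.19)&(L[:,0]<.08)
        i=np.argsort(np.where(k,dist,9))[:200:40]
        print(cam,np.round(np.c_[dist[i],L[i]],3).tolist())
if __name__=="__main__": clear()
E
python3 clr.py
```

```text
top [[0.047, -0.037, 0.116, 0.249], [0.053, -0.046, 0.123, 0.252], [0.056, -0.017, 0.12, 0.236], [0.057, -0.064, 0.116, 0.226], [0.058, -0.052, 0.109, 0.217]]
side [[0.061, -0.07, 0.116, 0.219], [0.074, -0.086, 0.126, 0.213], [0.08, -0.081, 0.142, 0.224], [0.086, -0.088, 0.14, 0.209], [0.091, -0.071, 0.161, 0.263]]
```

Emit:
arm_command(steps=[{"claw": 1,"linear": [0,0.0022,0],"dr": [-0.6,0,-0.8]},{"claw": 1,"linear": [0.0001,0.0066,-0.0001],"dr": [-1.9,0,-2.3]},{"claw": 1,"linear": [0.0005,0.0133,-0.0004],"dr": [-3.8,0,-4.6]},{"claw": 1,"linear": [0.0012,0.0198,-0.001],"dr": [-5.8,0,-6.9]},{"claw": 1,"linear": [0.0021,0.0264,-0.0018],"dr": [-7.7,0,-9.2]},{"claw": 1,"linear": [0.0033,0.0328,-0.0028],"dr": [-9.6,0,-11.5]},{"claw": 1,"linear": [0.0048,0.0392,-0.004],"dr": [-11.5,0,-13.8]},{"claw": 1,"linear": [0.0065,0.0454,-0.0054],"dr": [-13.5,0,-16.1]},{"claw": 1,"linear": [0.0084,0.0516,-0.007],"dr": [-15.4,0,-18.4]},{"claw": 1,"linear": [0.0106,0.0576,-0.0089],"dr": [-17.3,0,-20.7]},{"claw": 1,"linear": [0.0131,0.0634,-0.0109],"dr": [-19.2,0,-23.0]},{"claw": 1,"linear": [0.0157,0.069,-0.0131],"dr": [-21.1,0,-25.3]}])

```text
time_s: 8.07
eef_pos: [0.6495, 0.0162, 0.09]
eef_rot: [-3.138, 0.697, 1.555]
contact_force: [-3.9, -4.7, 7.8]
width: 0.0201
grip_force: 39.2
```

```bash
python3 - <<'E'
from plan import *
chk(M["c"],1)
import fit,clr
fit.run(names=("milk_pan",)); clr.clear()
E
```

```text
t 8.0667 q [ 0.24  0.84  1.36 -0.71  1.25  0.6 ] F [-3.9 -4.7  7.8] T [-0.76  0.46 -0.17]
p [0.6494706  0.01618894 0.0899683 ] az -91.36310894217146 r 0.12734710211949346 handle dir -91.02090119136611 lean 39.93463684220655 ytilt -0.15333812988445403
milk_pan 0.63 c [0.6527 0.1439] 34 h 140 hmean [ 0.6484 -0.0087] az -91.61 line -92.62 zmed 0.09598782832671471 rmax 0.1997092250071659
top [[0.046, -0.033, 0.116, 0.253], [0.051, -0.028, 0.11, 0.228], [0.053, -0.034, 0.107, 0.223], [0.054, -0.007, 0.122, 0.247], [0.055, -0.056, 0.125, 0.253]]
side [[0.061, -0.039, 0.131, 0.264], [0.079, -0.077, 0.145, 0.234], [0.09, -0.078, 0.159, 0.243], [0.099, -0.078, 0.169, 0.25], [0.107, -0.078, 0.177, 0.258]]
```

Emit:
arm_command(steps=[{"claw": 1,"linear": [0,0.0011,0],"dr": [-0.3,0,-0.4]},{"claw": 1,"linear": [0,0.0011,0],"dr": [-0.3,0,-0.4]},{"claw": 1,"linear": [0,0.0011,0],"dr": [-0.3,0,-0.4]},{"claw": 0.3,"linear": [0,0.0011,0],"dr": [-0.3,0,-0.4]},{"claw": 0,"linear": [0,0.0011,0],"dr": [-0.3,0,-0.4]},{"claw": 0,"linear": [0,0.0011,0],"dr": [-0.3,0,-0.4]},{"claw": 0,"linear": [0,0.0011,0],"dr": [-0.3,0,-0.4]}])

```text
time_s: 8.9
eef_pos: [0.6509, 0.0169, 0.0893]
eef_rot: [-3.14, 0.695, 1.56]
contact_force: [-0.1, -0.1, -0.3]
width: 0.0428
grip_force: 0.0
```

```bash
python3 - <<'E'
from plan import *
s=chk(M["c"],1)
import fit
im,d=fit.run(names=("milk_pan",)); 
print("retreat: -z 0.14, then up")
p=s[0]-.14*s[1].as_matrix()[:,2]; rows(s,[(p,s[1]),(np.array([.55,.2,.42]),s[1])])
E
```

```text
t 8.9 q [ 0.24  0.84  1.36 -0.71  1.24  0.59] F [-0.1 -0.1 -0.3] T [ 0.3  -0.01  0.  ]
p [0.65091591 0.01690886 0.08934505] az -90.71693099388223 r 0.12660104973046887 handle dir -90.68776149069681 lean 39.811265718874836 ytilt -0.07231729671331992
milk_pan 0.79 c [0.6524 0.1447] 37 h 98 hmean [0.6499 0.0011] az -90.98 line -90.22 zmed 0.09670799337476499 rmax 0.1829362653551182
retreat: -z 0.14, then up
{"linear": [0.0, -0.0, -0.14], "dr": [0.0, 0.0, 0.0]}
{"linear": [-0.0719, -0.1035, -0.3703], "dr": [0.0, 0.0, 0.0]}
```

Emit:
arm_command(steps=[{"claw": 0,"linear": [0,0,-0.03],"dr": [0,0,0]},{"claw": 0,"linear": [0,0,-0.07],"dr": [0,0,0]},{"claw": 0,"linear": [0,0,-0.11],"dr": [0,0,0]},{"claw": 0,"linear": [0,0,-0.14],"dr": [0,0,0]},{"claw": 0,"linear": [-0.072,-0.103,-0.37],"dr": [0,0,0]},{"claw": 0,"linear": [-0.072,-0.103,-0.37],"dr": [0,0,0]},{"claw": -1,"linear": [-0.072,-0.103,-0.37],"dr": [0,0,0]},{"claw": -1,"linear": [-0.072,-0.103,-0.37],"dr": [0,0,0]},{"claw": -1,"linear": [-0.072,-0.103,-0.37],"dr": [0,0,0]},{"claw": -1,"linear": [-0.072,-0.103,-0.37],"dr": [0,0,0]},{"claw": -1,"linear": [-0.072,-0.103,-0.37],"dr": [0,0,0]}])

```text
time_s: 9.97
eef_pos: [0.5492, 0.2018, 0.4254]
eef_rot: [3.136, 0.691, 1.557]
contact_force: [-0.1, 0.2, -0.1]
width: 0.0855
grip_force: 0.0
```

```bash
python3 - <<'E'
from plan import *
s=chk(M["c"],1)
p,Q=grip(a=154.4,back=.12,**S);print(p)
rows(s,[(np.array([.40,.0,.42]),Q),(np.array([.42,-.12,.33]),Q)])
import fit
im,d=fit.run("pics/t1.png")
E
```

```text
t 9.9667 q [ 0.55  0.51  1.03 -0.62  1.93  0.43] F [-0.1  0.2 -0.1] T [0.27 0.01 0.02]
p [0.54916399 0.20175127 0.42540811] az 150.58972464095496 r 0.11862352476463825 handle dir -90.60264035868548 lean 39.60829114327689 ytilt 0.2596580063359758
[ 0.51951136 -0.16963298  0.18592533]
{"linear": [-0.1536, -0.1471, 0.1333], "dr": [0.5, 70.5, -70.0]}
{"linear": [-0.1885, -0.1262, 0.279], "dr": [0.5, 70.5, -70.0]}
saucepan 0.79 c [ 0.5735 -0.1955] 250 h 259 hmean [ 0.4274 -0.1258] az 154.5 line 154.36 zmed 0.10297236296365386 rmax 0.20620657876158358
milk_pan 0.88 c [0.652 0.144] 213 h 151 hmean [ 0.6495 -0.0051] az -90.96 line -89.91 zmed 0.09662860194616263 rmax 0.17968719099336833
```

View pics/t1.png

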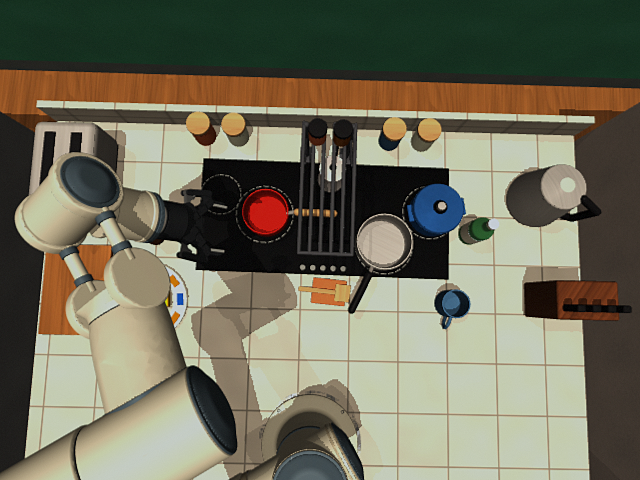

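The top view shows the red pan still at (266,212), its handle now lying straight across to (335,212) under the rack, and the rest undisturbed. Now the saucepan.

Emit:
arm_command(steps=[{"claw": -1,"linear": [-0.154,-0.147,0.133],"dr": [0.5,70.5,-70]},{"claw": -1,"linear": [-0.154,-0.147,0.133],"dr": [0.5,70.5,-70]},{"claw": -1,"linear": [-0.154,-0.147,0.133],"dr": [0.5,70.5,-70]},{"claw": -1,"linear": [-0.154,-0.147,0.133],"dr": [0.5,70.5,-70]},{"claw": -1,"linear": [-0.154,-0.147,0.133],"dr": [0.5,70.5,-70]},{"claw": -1,"linear": [-0.154,-0.147,0.133],"dr": [0.5,70.5,-70]},{"claw": -1,"linear": [-0.154,-0.147,0.133],"dr": [0.5,70.5,-70]},{"claw": -1,"linear": [-0.154,-0.147,0.133],"dr": [0.5,70.5,-70]},{"claw": -1,"linear": [-0.154,-0.147,0.133],"dr": [0.5,70.5,-70]},{"claw": -1,"linear": [-0.154,-0.147,0.133],"dr": [0.5,70.5,-70]},{"claw": -1,"linear": [-0.154,-0.147,0.133],"dr": [0.5,70.5,-70]},{"claw": -1,"linear": [-0.154,-0.147,0.133],"dr": [0.5,70.5,-70]}])

```text
time_s: 11.22
eef_pos: [0.401, -0.003, 0.4158]
eef_rot: [-3.019, -0.512, 2.484]
contact_force: [0.9, 0.1, -0.5]
width: 0.0856
grip_force: 0.0
```

```bash
python3 - <<'E'
from plan import *
s=chk(S["c"],-1)
p,Q=grip(a=154.4,back=.12,**S)
rows(s,[(np.array([.42,-.12,.33]),Q),(p,Q),grip(a=154.4,back=.03,**S)])
E
```

```text
t 11.2167 q [-0.23  0.29  1.34  0.1   2.03 -1.15] F [ 0.9  0.1 -0.5] T [-0.06 -0.27 -0.02]
p [ 0.40100431 -0.00298866  0.41576934] az 131.86125205007505 r 0.2584867053924363 handle dir 145.75515689868726 lean 30.110961618472807 ytilt 6.083813354721767
{"linear": [-0.1175, -0.0764, 0.0419], "dr": [-0.1, 10.0, -10.6]}
{"linear": [-0.2832, -0.0463, 0.1108], "dr": [-0.1, 10.0, -10.6]}
{"linear": [-0.2677, -0.0476, 0.1995], "dr": [-0.1, 10.0, -10.6]}
```

Emit:
arm_command(steps=[{"claw": -1,"linear": [-0.118,-0.076,0.042],"dr": [0,10,-10.6]},{"claw": -1,"linear": [-0.118,-0.076,0.042],"dr": [0,10,-10.6]},{"claw": -1,"linear": [-0.118,-0.076,0.042],"dr": [0,10,-10.6]},{"claw": -1,"linear": [-0.118,-0.076,0.042],"dr": [0,10,-10.6]},{"claw": -1,"linear": [-0.283,-0.046,0.111],"dr": [0,10,-10.6]},{"claw": -1,"linear": [-0.283,-0.046,0.111],"dr": [0,10,-10.6]},{"claw": -1,"linear": [-0.283,-0.046,0.111],"dr": [0,10,-10.6]},{"claw": -1,"linear": [-0.283,-0.046,0.111],"dr": [0,10,-10.6]},{"claw": -1,"linear": [-0.283,-0.046,0.111],"dr": [0,10,-10.6]},{"claw": -1,"linear": [-0.283,-0.046,0.111],"dr": [0,10,-10.6]},{"claw": -1,"linear": [-0.283,-0.046,0.111],"dr": [0,10,-10.6]}])

```text
time_s: 12.13
eef_pos: [0.5193, -0.1698, 0.1871]
eef_rot: [-3.136, -0.696, 2.691]
contact_force: [-0.5, -0.5, 0.7]
width: 0.0854
grip_force: 0.0
```

```bash
python3 - <<'E'
from plan import *
s=chk(S["c"],-1)
rows(s,[grip(a=154.4,back=.12,**S),grip(a=154.4,back=.03,**S)])
E
```

```text
t 12.1333 q [-0.43  0.8   1.13  0.01  1.91 -1.55] F [-0.5 -0.5  0.7] T [-0.12 -0.23 -0.03]
p [ 0.51928529 -0.16977486  0.18712038] az 154.61543503137918 r 0.06000848293801715 handle dir 154.3650814566484 lean 39.90095311563742 ytilt 0.24730136223465052
{"linear": [-0.0009, 0.0002, 0.0008], "dr": [-0.2, 0.1, -0.2]}
{"linear": [-0.0007, 0.0005, 0.0908], "dr": [-0.2, 0.1, -0.2]}
```

Emit:
arm_command(steps=[{"claw": -1,"linear": [-0.0007,0.0005,0.03],"dr": [-0.2,0.1,-0.2]},{"claw": -1,"linear": [-0.0007,0.0005,0.06],"dr": [-0.2,0.1,-0.2]},{"claw": -1,"linear": [-0.0007,0.0005,0.09],"dr": [-0.2,0.1,-0.2]},{"claw": -1,"linear": [-0.0007,0.0005,0.11],"dr": [-0.2,0.1,-0.2]},{"claw": -1,"linear": [-0.0007,0.0005,0.121],"dr": [-0.2,0.1,-0.2]},{"claw": 0.3,"linear": [-0.0007,0.0005,0.121],"dr": [-0.2,0.1,-0.2]},{"claw": 0.4,"linear": [-0.0007,0.0005,0.121],"dr": [-0.2,0.1,-0.2]},{"claw": 1,"linear": [-0.0007,0.0005,0.121],"dr": [-0.2,0.1,-0.2]},{"claw": 1,"linear": [-0.0007,0.0005,0.121],"dr": [-0.2,0.1,-0.2]},{"claw": 1,"linear": [-0.0007,0.0005,0.121],"dr": [-0.2,0.1,-0.2]},{"claw": 1,"linear": [-0.0007,0.0005,0.121],"dr": [-0.2,0.1,-0.2]},{"claw": 1,"linear": [-0.0007,0.0005,0.121],"dr": [-0.2,0.1,-0.2]}], grip_force=45)

```text
time_s: 13.13
eef_pos: [0.4512, -0.1367, 0.0949]
eef_rot: [3.141, -0.694, 2.696]
contact_force: [-0.9, -2.3, 4.9]
width: 0.0195
grip_force: 43.8
```

```bash
python3 - <<'E'
from plan import *
s=chk(S["c"],-1);print(status.get_obs()["width"])
import fit
fit.run(names=("saucepan",)); rows(s,arc(s,S["c"],-np.array([1,3,6,9,12,15,18,21,24,27,30,32.5])))
E
```

```text
t 13.1333 q [-0.43  0.82  1.4   0.01  1.61 -1.56] F [-0.9 -2.3  4.9] T [-0.33  0.18  0.03]
p [ 0.45121291 -0.13672622  0.09487687] az 154.33006900177915 r 0.1356778863822056 handle dir 154.4416278562222 lean 39.785181607000936 ytilt -0.021788350382476174
0.01950306560239709
saucepan none
{"linear": [-0.0, 0.0024, -0.0], "dr": [-0.6, -0.0, 0.8]}
{"linear": [-0.0002, 0.0071, -0.0001], "dr": [-1.9, -0.0, 2.3]}
{"linear": [-0.0006, 0.0142, -0.0005], "dr": [-3.8, -0.0, 4.6]}
{"linear": [-0.0013, 0.0212, -0.0011], "dr": [-5.8, -0.0, 6.9]}
{"linear": [-0.0023, 0.0282, -0.0019], "dr": [-7.7, -0.0, 9.2]}
{"linear": [-0.0036, 0.0351, -0.003], "dr": [-9.6, -0.0, 11.5]}
{"linear": [-0.0052, 0.0419, -0.0043], "dr": [-11.5, -0.0, 13.8]}
{"linear": [-0.007, 0.0486, -0.0058], "dr": [-13.4, -0.0, 16.1]}
{"linear": [-0.0091, 0.0552, -0.0076], "dr": [-15.4, -0.0, 18.4]}
{"linear": [-0.0115, 0.0616, -0.0095], "dr": [-17.3, -0.0, 20.7]}
{"linear": [-0.0141, 0.0678, -0.0117], "dr": [-19.2, -0.0, 23.1]}
{"linear": [-0.0165, 0.0729, -0.0137], "dr": [-20.8, -0.0, 25.0]}
```

Emit:
arm_command(steps=[{"claw": 1,"linear": [0,0.0024,0],"dr": [-0.6,0,0.8]},{"claw": 1,"linear": [-0.0002,0.0071,-0.0001],"dr": [-1.9,0,2.3]},{"claw": 1,"linear": [-0.0006,0.0142,-0.0005],"dr": [-3.8,0,4.6]},{"claw": 1,"linear": [-0.0013,0.0212,-0.0011],"dr": [-5.8,0,6.9]},{"claw": 1,"linear": [-0.0023,0.0282,-0.0019],"dr": [-7.7,0,9.2]},{"claw": 1,"linear": [-0.0036,0.0351,-0.003],"dr": [-9.6,0,11.5]},{"claw": 1,"linear": [-0.0052,0.0419,-0.0043],"dr": [-11.5,0,13.8]},{"claw": 1,"linear": [-0.007,0.0486,-0.0058],"dr": [-13.4,0,16.1]},{"claw": 1,"linear": [-0.0091,0.0552,-0.0076],"dr": [-15.4,0,18.4]},{"claw": 1,"linear": [-0.0115,0.0616,-0.0095],"dr": [-17.3,0,20.7]},{"claw": 1,"linear": [-0.0141,0.0678,-0.0117],"dr": [-19.2,0,23.1]},{"claw": 1,"linear": [-0.0165,0.0729,-0.0137],"dr": [-20.8,0,25]}])

```text
time_s: 14.23
eef_pos: [0.5006, -0.0793, 0.0951]
eef_rot: [-3.139, -0.698, 2.124]
contact_force: [-8.9, -0.1, 9.9]
width: 0.0196
grip_force: 44.5
```

```bash
python3 - <<'E'
from plan import *
s=chk(S["c"],-1)
import clr;clr.clear()
im,d=vision.read_camera("side");cv2.imwrite("pics/s3.png",cv2.resize(im[80:320,220:540,::-1],(800,600)))
E
```

```text
t 14.2333 q [-0.48  0.8   1.44  0.33  1.52 -1.16] F [-8.9 -0.1  9.9] T [0.43 1.57 0.36]
p [ 0.50061695 -0.07925737  0.09512163] az 122.08733229154178 r 0.13720163186200654 handle dir 121.79274519832339 lean 40.018252926780185 ytilt 0.11092538011915447
top [[0.041, -0.102, -0.109, 0.248], [0.052, -0.112, -0.122, 0.269], [0.058, -0.095, -0.128, 0.272], [0.067, -0.076, -0.136, 0.248], [0.076, -0.085, -0.142, 0.292]]
side [[0.013, 0.077, 0.066, 0.247], [0.039, -0.121, -0.109, 0.255], [0.043, -0.091, -0.112, 0.254], [0.045, -0.09, -0.115, 0.256], [0.047, -0.152, -0.117, 0.257]]
```

View pics/s3.png

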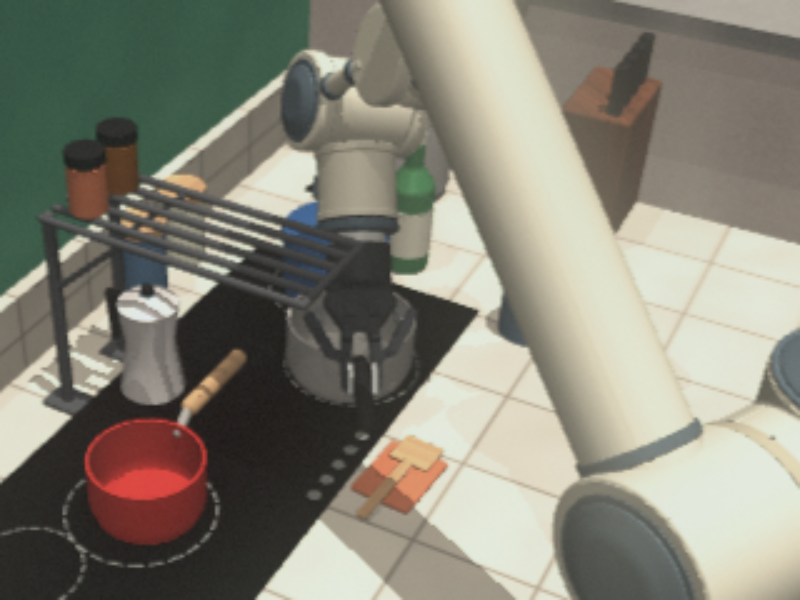

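The crop shows the hand on the saucepan handle near (360,380), leaning beside the shelf with about 40 mm clear. I'll carry on with the second half of the swing.

Emit:
arm_command(steps=[{"claw": 1,"linear": [0,0.0024,0],"dr": [-0.6,0,0.8]},{"claw": 1,"linear": [-0.0002,0.0071,-0.0001],"dr": [-1.9,0,2.3]},{"claw": 1,"linear": [-0.0006,0.0142,-0.0005],"dr": [-3.8,0,4.6]},{"claw": 1,"linear": [-0.0013,0.0212,-0.0011],"dr": [-5.8,0,6.9]},{"claw": 1,"linear": [-0.0023,0.0282,-0.0019],"dr": [-7.7,0,9.2]},{"claw": 1,"linear": [-0.0036,0.0351,-0.003],"dr": [-9.6,0,11.5]},{"claw": 1,"linear": [-0.0052,0.0419,-0.0043],"dr": [-11.5,0,13.8]},{"claw": 1,"linear": [-0.007,0.0486,-0.0058],"dr": [-13.4,0,16.1]},{"claw": 1,"linear": [-0.0091,0.0552,-0.0076],"dr": [-15.4,0,18.4]},{"claw": 1,"linear": [-0.0115,0.0616,-0.0095],"dr": [-17.3,0,20.7]},{"claw": 1,"linear": [-0.0141,0.0678,-0.0117],"dr": [-19.2,0,23.1]},{"claw": 1,"linear": [-0.0165,0.0729,-0.0137],"dr": [-20.8,0,25]}])

```text
time_s: 15.38
eef_pos: [0.5739, -0.0583, 0.0951]
eef_rot: [-3.137, -0.698, 1.556]
contact_force: [-8.8, 5.8, 11.1]
width: 0.0198
grip_force: 44.6
```

```bash
python3 - <<'E'
from plan import *
s=chk(S["c"],-1)
import clr,fit;clr.clear()
try: fit.run(names=("saucepan",))
except Exception as e: print(e)
E
```

```text
t 15.3833 q [-0.52  0.78  1.52  0.62  1.29 -0.83] F [-8.8  5.8 11.1] T [1.3  1.17 0.42]
p [ 0.57394879 -0.05830385  0.09507276] az 89.81257810135364 r 0.13719687997806534 handle dir 89.29954126964313 lean 40.00017134103619 ytilt 0.19874779015566477
top [[0.037, -0.105, -0.106, 0.251], [0.044, -0.1, -0.106, 0.234], [0.047, -0.097, -0.109, 0.232], [0.051, -0.097, -0.121, 0.269], [0.055, -0.08, -0.107, 0.22]]
side [[0.012, 0.078, 0.068, 0.248], [0.037, -0.116, -0.107, 0.265], [0.04, -0.123, -0.096, 0.23], [0.043, -0.111, -0.084, 0.219], [0.045, -0.103, -0.11, 0.239]]
saucepan none
```

Emit:
arm_command(steps=[{"claw": 1,"linear": [0,0.001,0],"dr": [-0.3,0,0.3]},{"claw": 1,"linear": [0,0.001,0],"dr": [-0.3,0,0.3]},{"claw": 1,"linear": [0,0.001,0],"dr": [-0.3,0,0.3]},{"claw": 0.3,"linear": [0,0.001,0],"dr": [-0.3,0,0.3]},{"claw": 0,"linear": [0,0.001,0],"dr": [-0.3,0,0.3]},{"claw": 0,"linear": [0,0.001,0],"dr": [-0.3,0,0.3]},{"claw": 0,"linear": [0,0.001,0],"dr": [-0.3,0,0.3]},{"claw": 0,"linear": [0,0.001,0],"dr": [-0.3,0,0.3]},{"claw": 0,"linear": [0,0.001,-0.03],"dr": [-0.3,0,0.3]},{"claw": 0,"linear": [0,0.001,-0.07],"dr": [-0.3,0,0.3]},{"claw": 0,"linear": [0,0.001,-0.11],"dr": [-0.3,0,0.3]},{"claw": 0,"linear": [0,0.001,-0.14],"dr": [-0.3,0,0.3]}])

```text
time_s: 16.58
eef_pos: [0.5752, -0.1511, 0.2042]
eef_rot: [3.14, -0.694, 1.553]
contact_force: [1.7, -0.2, -0.5]
width: 0.0427
grip_force: 0.0
```

```bash
python3 - <<'E'
from plan import *
s=chk(S["c"],-1)
rows(s,[(np.array([.50,-.27,.42]),s[1])])
E
```

```text
t 16.5833 q [-0.64  0.68  1.34  0.55  1.57 -0.75] F [ 1.7 -0.2 -0.5] T [-0.3  -0.01 -0.03]
p [ 0.57522464 -0.15114524  0.20420145] az 87.77329530951883 r 0.044388280828770346 handle dir 88.9537169058764 lean 39.74927464508024 ytilt -0.06292320220070305
{"linear": [0.0456, -0.0728, -0.2428], "dr": [0.0, 0.0, 0.0]}
```

Emit:
arm_command(steps=[{"claw": 0,"linear": [0.046,-0.073,-0.243],"dr": [0,0,0]},{"claw": 0,"linear": [0.046,-0.073,-0.243],"dr": [0,0,0]},{"claw": 0,"linear": [0.046,-0.073,-0.243],"dr": [0,0,0]},{"claw": 0,"linear": [0.046,-0.073,-0.243],"dr": [0,0,0]},{"claw": 0,"linear": [0.046,-0.073,-0.243],"dr": [0,0,0]},{"claw": 0,"linear": [0.046,-0.073,-0.243],"dr": [0,0,0]},{"claw": 0,"linear": [0.046,-0.073,-0.243],"dr": [0,0,0]},{"claw": 0,"linear": [0.046,-0.073,-0.243],"dr": [0,0,0]}])

```text
time_s: 17.25
eef_pos: [0.4997, -0.2698, 0.4201]
eef_rot: [3.138, -0.692, 1.554]
contact_force: [0.7, 1.0, -1.4]
width: 0.0425
grip_force: 0.0
```

```bash
python3 - <<'E'
from plan import *
import fit
print(status.get_obs()["eef_pos"],status.get_obs()["joint_vel"])
fit.run("pics/t2.png");fit.run()
E
```

```text
[ 0.49972221 -0.26979701  0.42009297] [ 0.03573176  0.03553419  0.08326804 -0.00419948 -0.06003574 -0.00867022]
saucepan 0.64 c [ 0.5703 -0.1925] 203 h 113 hmean [ 0.5756 -0.0239] az 88.17 line 88.45 zmed 0.10357340248814895 rmax 0.19508775864819805
milk_pan 0.71 c [0.6521 0.1439] 201 h 138 hmean [ 0.6498 -0.003 ] az -90.88 line -89.02 zmed 0.09659692079938942 rmax 0.17925054533501317
saucepan 0.93 c [ 0.5704 -0.193 ] 252 h 204 hmean [ 0.5728 -0.0279] az 89.15 line 88.82 zmed 0.10309811296797156 rmax 0.20092651641507053
milk_pan 0.84 c [0.6521 0.1438] 225 h 132 hmean [ 0.649  -0.0015] az -91.23 line -88.11 zmed 0.09699988541617555 rmax 0.17652534028694764
```

View pics/t2.png

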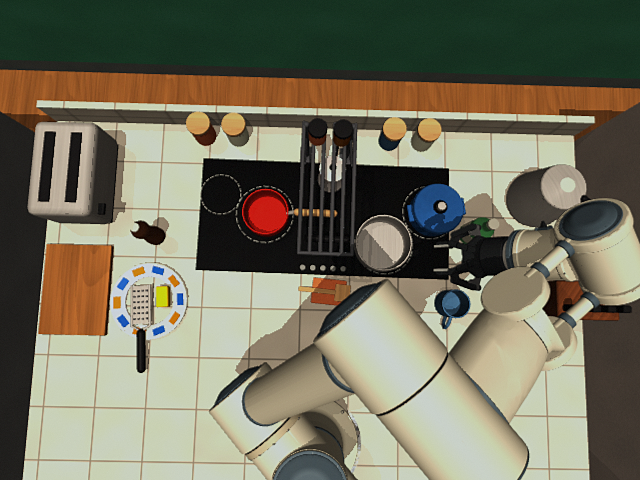

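The top view shows both handles lying straight across under the rack: red pan at (266,212), saucepan at (384,242). Nothing else has moved and the arm is clear.

```bash
python3 -c "
from plant import ticket
print(ticket.close_job())"
```

```text
the job is handed in; nothing more can be done
None
```

The job is handed in. By the last camera fit both handles lie across the hob within about 1 degree of its front edge, the milk pan's behind the saucepan's. The milk pan stayed within about 1 mm of its spot and the saucepan shifted about 4 mm. Both are released, I saw nothing touch the shelf, and nothing else moved.

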